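# Push the steel box into the tacking corner and press the pedal

### The job

Slide the open sheet-steel box across the welding table, keeping it flat on the table, until it sits snugly in the inside corner of the blue L-shaped stop under the torch, its two sides flat against both legs. Only once it is home and still, press the yellow-based pedal down to its stop to fire the tack, hold it there for about half a second and let it spring back up, with the box staying home. Leave everything else on the table where it is.

Things in the scene. Friction and masses are not known exactly. Their poses are not given: they have to be found in the camera images.
- box: loose dark sheet-steel box, 100 (x) x 120 (y) x 60 high, walls 3 thick, about 0.6 kg, its +x half decked over in brighter steel and the other half open on top. Origin: centre of its underside; z up
- stop: fixed blue L-shaped stop, legs 40 high, 8 thick, with 6 high flanges outside. Origin: the inside corner on the table. One leg stands along x = 0 and runs 180 to -y, the other along y = 0 and runs 210 to -x; the box belongs on the -x, -y side. A post outside the corner, 217 high, holds a red torch (diameter 26) upright over the corner, its tip 105 above the table
- stop_seat (a point): where the box's origin is when it is home in the stop, on the table, 50 from one leg and 60 from the other; its axes are those of the stop, and the box then has the same yaw (its 120 side lies along y)
- pedal (a joint): angle of the spring pedal: 0 up at rest, grows as it is pressed, stop at 0.24 rad; it needs about 4 N at the pad to start and 9 N at the stop, and springs back
- pedal_pad (a point): middle of the top of the ribbed black rubber pad (56 x 70) near the pedal's raised free end; moves with the pedal. At rest about 63 above the table, at the stop about 38
- pedal_base: fixed yellow base plate of the pedal, 160 (x) x 90 (y) x 8, origin under its centre; the hinge lies along y at x = +60, z = 27, and the dark steel pedal plate, 135 long and 74 wide, rises from it towards -x
- grinder: blue angle grinder lying on its back along its x axis, 300 long, 145 high at its black side handle, 1.8 kg; origin under its middle
- magnet_square: orange triangular welding magnet lying flat, legs 90 long, 14 high; origin under its centre
- hammer: hammer, 280 long along its x axis, lying on the table; origin under its middle
- spray_can: white spray can with a green label, diameter 66, 170 tall, standing; origin under its centre
- tip_jar: small yellow jar with black lid, diameter 70, 60 tall; origin under its centre
- tape: yellow and black tape measure, 70 x 36 x 64 high, standing on edge; origin under its centre

How it is judged:
On the way, in this order (a step that is already met when the one before it is completed fails the run):
1. the box is home in the corner of the stop and still (x of box in the frame of stop_seat between -0.008 and 0.008 m and y of box in the frame of stop_seat between -0.008 and 0.008 m and angle between the x axis of box and the x axis of stop, either way round below 0.1 rad and height (world z) of box below 0.008 m and linear speed of box below 0.01 m/s), for 0.3 s.
2. the pedal is held down at its stop with the box still home (x of box in the frame of stop_seat between -0.008 and 0.008 m and y of box in the frame of stop_seat between -0.008 and 0.008 m and angle between the x axis of box and the x axis of stop, either way round below 0.1 rad and height (world z) of box below 0.008 m and value of joint pedal above 0.21 rad), for 0.3 s.
At the end, for the whole second after the job is handed in: The box lies flat on the table and at rest, its origin within 8 mm of the seat along each axis of the stop and its sides within 0.1 rad of the legs; the pedal has sprung back up (below 0.04 rad) (all of step 1 and value of joint pedal below 0.04 rad); the robot touches nothing.
It fails at once if the box is lifted or tipped off the table (height (world z) of box above 0.025 m or angle between box's own z axis and vertical above 0.25 rad).
It fails at once if the pedal is pressed while the box is not home (value of joint pedal above 0.1 rad and not (x of box in the frame of stop_seat between -0.008 and 0.008 m and y of box in the frame of stop_seat between -0.008 and 0.008 m and angle between the x axis of box and the x axis of stop, either way round below 0.1 rad and height (world z) of box below 0.008 m)).
It fails at once if another thing on the table is moved by more than 3 cm (distance of any of grinder, magnet_square, hammer, spray_can, tip_jar, tape from where it was at the start of the episode above 0.03 m).
It also fails if it takes over 72 s, if anything falls off the work surface, if the arm or the gripper's body presses on something with over 40 N, if the wrist force passes 120 N, or if a joint passes its speed limit or range.

### The arm

A 6-joint arm with a two-finger parallel gripper is mounted at the origin on the work surface. World frame = base frame: x ahead of the robot, y to its left, z up, the work surface at z = 0. Lengths are in m, angles in rad, forces in N, time in s.
With the tool pointing down it reaches from about 0.275 to 0.825 m from the base axis. Payload 5.2 kg.
Tool frame: the origin (TCP) lies midway between the tips of the shut fingers; the grasp point (between the pads) lies 19 mm behind it; z points along the fingers, y is the line along which they close (so a half turn about z gives the same grasp; the last joint's range is limited). The gripper opens to 93 mm and grips with 3 to 60 N. Pads are 15 mm wide; open, the fingers measure 128 mm over their backs; the gripper's body (75 mm by 188 mm) begins 65 mm behind the grasp point.
Start: joints at [-1.385, 0.259, 1.535, -0, 1.348, -0.203], TCP at [0.209, -0.509, 0.219] pointing down, gripper open.
Joint ranges: [-3.14, 3.14], [-0.91, 2.08], [0.19, 2.58], [-1.22, 4.36], [0.22, 2.71], [-3.12, 3.12]. Speed limits (rad/s): [2.57, 2.57, 3.14, 3.14, 3.14, 3.14].

### API

Orientations are given as a 3x3 rotation matrix whose columns are the frame's x, y, z axes.
In Python, from cell import monitor, optics, workorder gives the robot as it stands.
- The arm moves only by the tool servo_tool, never from a script. Its argument "targets" is a list of rows, each a list of 5 numbers: the shift along the tool's x, y, z in cm, then the turn about the tool's z in degrees, then the opening, from -1 (shut) to 1 (fully open). A call has 1 to 10 rows; each row is the pose to reach, as a shift and turn from the pose commanded when the call began, along the tool's axes at that moment; what a row does not reach only later rows make up. A row lasts 1/12 s, in which the tool goes at most 41.7 mm and 7.16 degrees, less where a joint would pass 70% of its speed; a pose out of reach is approached as far as the arm can. A call with a gripper value outside its range is refused whole. The fingers move at their own pace and stop on an object; "grip_force" is the grip in N (left out, the last holds). Time passes only in rows, so rows that repeat a pose let the fingers close. It gives the time, the measured TCP pose, the force, the opening and the grip force at its end, in the units of the state.
- monitor.observe(): the state, without advancing time (a new reading comes with each control period).
- optics.snapshot(name): name is "side" or "top" or "wrist"; returns the picture (400x640x3 uint8, blue, green, red); there is no depth.
- optics.camera_model(name): a dict with "K" (3x3 intrinsics, pixels), "R" (3x3) and "t" (3): a world point X has camera coordinates R X + t. Camera axes: x right, y down, z forward; pixel columns grow to the right and rows downward; lengths in m; the calibration is good to about 2 mm. A picture is of the moment at which its call begins: read the wrist's pose just before it. camera_model takes no time and is no camera call; for the wrist camera it gives the pose at the moment of the call.
- workorder.finish_job(): hands the job in; it is judged then, once.
The state is a dict: "t": time; "q": joint angles; "dq": joint speeds; "joint_efforts": joint torques, N m; "position": TCP position; "tool_rot": TCP orientation; "contact_force": force on the tool from outside, world axes, zero at the start; "moment": the same for the moment, N m; "opening": finger opening in m; "grip_force": force on a finger pad.
Only numpy, scipy, OpenCV 4.12 (cv2) and the standard library are available. Lean on these libraries where they do the work, as an engineer would, in place of code of your own. Each camera call takes 0.05 s, during which the arm holds its last target. There are 200 camera calls.

## Working session

There is one attempt and no reset: what is moved stays moved. The work goes in short steps, Python scripts to look and compute and a tool call to move; the robot and the scene stay as the last step left them, time stands still between calls to the robot, and variables do not carry over. Pictures are saved under pics/ and viewed, at most 10 in all, crops included, and the job is handed in when it is done.

Besides the shell and the picture viewer there is one more tool, called after ">>>" as name(argument=value, ...) on one line, values as JSON. servo_tool: Moves the arm, as the interface text tells. Its arguments: {"type":"object","properties":{"targets":{"type":"array"},"grip_force":{"type":"number"}},"required":["targets"]}

```bash
mkdir -p pics
python3 - <<'E'
from cell import monitor, optics
import cv2,numpy as np
s=monitor.observe();print(s['t'],s['position'],np.round(s['tool_rot'],3).tolist(),s['opening'])
for n in('top','side'):
    cv2.imwrite(f'pics/{n}0.png',optics.snapshot(n)); m=optics.camera_model(n)
    print(n,{k:np.round(v,3).tolist() for k,v in m.items()})
E
```

```text
0.0 [ 0.20840478 -0.5084028   0.21781621] [[0.925, 0.379, -0.0], [0.379, -0.925, 0.002], [0.0, -0.002, -1.0]] 0.09262635998675803
top {'K': [[420.627, 0.0, 322.455], [0.0, 420.627, 199.345], [0.0, 0.0, 1.0]], 'R': [[0.024, -1.0, -0.018], [-0.997, -0.023, -0.071], [0.071, 0.02, -0.997]], 't': [-0.015, 0.566, 1.444]}
side {'K': [[410.96, 0.0, 317.448], [0.0, 410.96, 198.157], [0.0, 0.0, 1.0]], 'R': [[-0.797, -0.603, 0.013], [-0.402, 0.515, -0.757], [0.45, -0.609, -0.653]], 't': [0.457, 0.273, 1.175]}
```

View pics/top0.png

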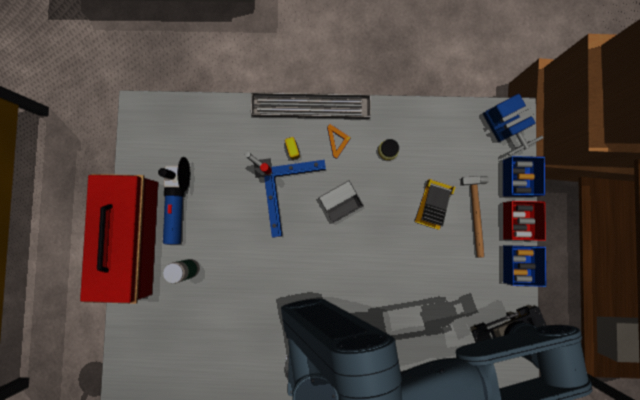

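View pics/side0.png

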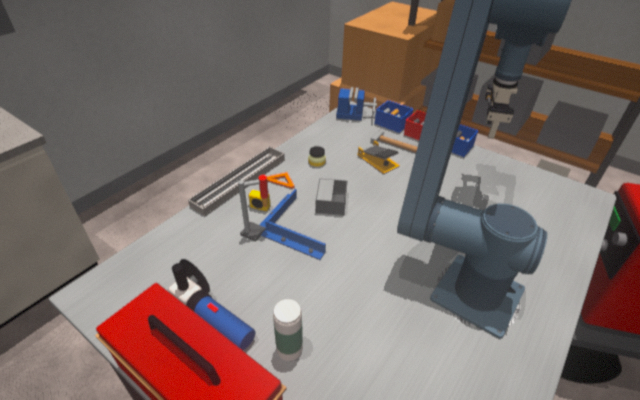

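The top view has the box at about (340,201), deck on the upper left. The stop's inside corner is at about (272,176), with the long leg down to (278,236) and the short leg right to (325,165). The pedal is at (435,203). The side view agrees. Next I'll get rough positions, then take a closer look with the wrist camera.

```bash
cat > h.py <<'E'
import cv2,numpy as np
from cell import monitor, optics
def ray(m,uv):
    R=np.array(m['R']);t=np.array(m['t']);d=R.T@np.linalg.solve(m['K'],[uv[0],uv[1],1.]);return -R.T@t,d
def onz(m,uv,z):
    c,d=ray(m,uv);return c+d*(z-c[2])/d[2]
def tri(m1,a,m2,b):
    (c1,d1),(c2,d2)=ray(m1,a),ray(m2,b)
    d1=d1/np.linalg.norm(d1);d2=d2/np.linalg.norm(d2)
    s=np.linalg.lstsq(np.c_[d1,-d2],c2-c1,rcond=None)[0]
    p,q=c1+s[0]*d1,c2+s[1]*d2;return (p+q)/2,np.linalg.norm(p-q)
def toolshift(p):
    s=monitor.observe();return np.array(s['tool_rot']).T@(np.array(p)-s['position'])*100
E
python3 - <<'E'
from h import *
m=optics.camera_model('top')
for n,uv,z in [('box',(340,200),.06),('c1',(318,203),.06),('c2',(352,180),.06),('corner',(274,177),.0),('legx end',(278,236),.04),('legy end',(325,165),.04),('pad',(434,203),.06)]:
    print(n,onz(m,uv,z).round(3))
w=optics.camera_model('wrist');s=monitor.observe()
c=-w['R'].T@w['t'];print('cam in tool',(s['tool_rot'].T@(c-s['position'])).round(3),(s['tool_rot'].T@w['R'].T).round(3).tolist(),w['K'][0])
E
```

```text
box [ 0.562 -0.062  0.06 ]
c1 [0.55  0.012 0.06 ]
c2 [ 0.631 -0.101  0.06 ]
corner [0.643 0.172 0.   ]
legx end [0.436 0.147 0.04 ]
legy end [ 0.684 -0.008  0.04 ]
pad [ 0.559 -0.378  0.06 ]
cam in tool [ 0.069 -0.001 -0.167] [[0.001, -0.968, -0.25], [1.0, 0.001, -0.001], [0.001, -0.25, 0.968]] [354.19571785   0.         315.14852203]
```

>>> servo_tool(targets=[[4, -1.5, -1, 0, 1], [8, -3, -2, 0, 1], [12, -4, -3, 0, 1], [16, -5.5, -4, 0, 1], [20, -7, -5, 0, 1], [24, -8.5, -6, 0, 1], [28, -10, -7, 0, 1], [32, -11.5, -8, 0, 1], [36, -13, -8, 0, 1], [39.5, -14.5, -8, 0, 1]])

```text
t: 0.93
position: [0.5111, -0.2329, 0.2991]
tool_rot: [[0.925, 0.379, 0.001], [0.379, -0.925, -0.001], [0.001, 0.001, -1.0]]
contact_force: [-0.4, -1.5, 0.5]
opening: 0.0931
grip_force: 0.0
```

>>> servo_tool(targets=[[4, -1, 0, 0, 1], [4, -1, 0, 0, 1], [4, -1, 0, 0, 1], [4, -1, 0, 0, 1]])

```text
t: 1.27
position: [0.5424, -0.2099, 0.2977]
tool_rot: [[0.925, 0.38, -0.002], [0.38, -0.925, 0.0], [-0.001, -0.001, -1.0]]
contact_force: [-0.4, -0.9, 0.5]
opening: 0.0929
grip_force: 0.0
```

Run:
```python
from h import *;import pickle
s=monitor.observe();w=optics.camera_model('wrist');im=optics.snapshot('wrist')
print(s['t'],s['position'],np.abs(s['dq']).max());pickle.dump((w,im),open('w1.pkl','wb'));cv2.imwrite('pics/w1.png',im)
```

```text
1.2667 [ 0.54239625 -0.20986477  0.29769337] 0.033186759677698206
```

View pics/w1.png

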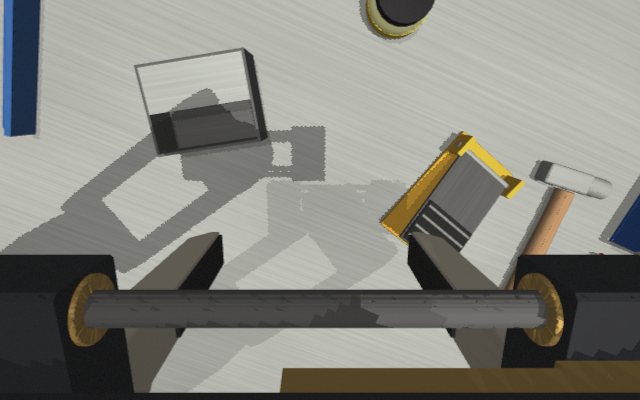

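The box rim corners are at about (135,66), (244,49), (262,138) and (160,155). The pedal pad is at about (440,222), with the hinge end at (490,165). I'll move towards the stop for the second view.

>>> servo_tool(targets=[[1, -4, 0, 0, 1], [2, -8, 0, 0, 1], [3, -12, 0, 0, 1], [4, -15, 0, 0, 1], [4, -16, 0, 0, 1], [4, -16, 0, 0, 1], [4, -16, 0, 0, 1], [4, -16, 0, 0, 1]])

```text
t: 1.98
position: [0.5193, -0.0488, 0.2985]
tool_rot: [[0.926, 0.377, 0.0], [0.377, -0.926, -0.001], [-0.0, 0.001, -1.0]]
contact_force: [-0.1, -0.3, 0.2]
opening: 0.093
grip_force: 0.0
```

Run:
```python
from h import *;import pickle
s=monitor.observe();w=optics.camera_model('wrist');im=optics.snapshot('wrist')
print(s['t'],s['position'],np.abs(s['dq']).max());pickle.dump((w,im),open('w2.pkl','wb'))
im1=pickle.load(open('w1.pkl','rb'))[1]
c=lambda i,x,y,ww,h,f:cv2.resize(i[y:y+h,x:x+ww],None,fx=f,fy=f,interpolation=cv2.INTER_CUBIC)
a=c(im1,110,30,180,140,2);b=c(im1,370,120,180,140,2)
cv2.imwrite('pics/w2.png',np.vstack([np.pad(np.hstack([a,b]),((0,0),(0,0),(0,0))),cv2.resize(im[:270],(720,304))]))
```

```text
1.9833 [ 0.51926296 -0.04880493  0.2984569 ] 0.011287373798070153
```

View pics/w2.png

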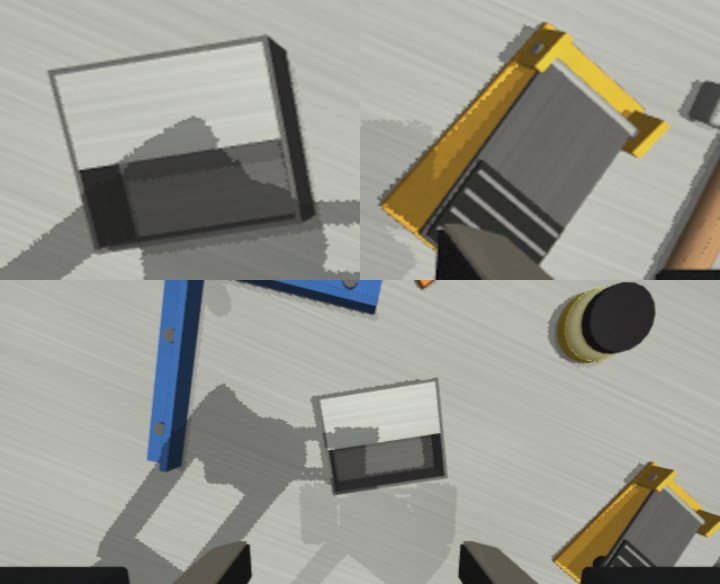

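Corners read from the enlarged crops, as picture pixels:

| Feature | View 1 | View 2 |
|---|---|---|
| Rim, upper left | (134.5,65.5) | (283,105) |
| Rim, upper right | (243.5,48.5) | (388.5,88) |
| Rim, lower right | (260,137.5) | (395.5,173) |
| Rim, lower left | (157,154.5) | (297,189) |

In view 2 the foot of the stop's long leg runs (181,0) to (162,167). The foot of the short leg runs (218,2.5) to (334,29).

Run:
```python
from h import *;import pickle
w1,i1=pickle.load(open('w1.pkl','rb'));w2,i2=pickle.load(open('w2.pkl','rb'))
A=[(134.5,65.5),(243.5,48.5),(260,137.5),(157,154.5)];B=[(283,105),(388.5,88),(395.5,173),(297,189)]
P=[]
for a,b in zip(A,B):
    p,e=tri(w1,a,w2,b);P.append(p);print(p.round(4),round(e,4),onz(w1,a,.06).round(4),onz(w2,b,.06).round(4))
Q=np.array([(onz(w1,a,.06)+onz(w2,b,.06))/2 for a,b in zip(A,B)])
print('sides',[np.linalg.norm(Q[i]-Q[i-3]).round(4) for i in range(4)],'ctr',Q.mean(0).round(4))
x=Q[0]+Q[1]-Q[2]-Q[3];y=Q[0]+Q[3]-Q[1]-Q[2];print('yaw x,y',np.degrees([np.arctan2(x[1],x[0]),np.arctan2(-y[0],y[1])]).round(1))
# stop legs: mask blue in view 2 and top, fit
a,b,c,d=[onz(w2,u,0)[:2] for u in [(181.3,0),(161.8,166.9),(218,2.5),(334.2,29)]]
s=np.linalg.solve(np.c_[b-a,c-d],c-a);print('stop corner',(a+s[0]*(b-a)).round(4),'yaw long',np.degrees(np.arctan2(*(a-b)[::-1])).round(1),'short',np.degrees(np.arctan2(*(d-c))).round(1))
# pad: view1 crop corners: near-hinge edge of pad
for u in [(480,163),(558,240)]:print('pad edge',onz(w1,(370+(u[0]-360)/2,120+u[1]/2),.058).round(4))
t=optics.camera_model('top');im=cv2.imread('pics/top0.png')
def big(im,lo,hi,roi):
    x,y,W,H=roi;m=cv2.inRange(cv2.cvtColor(im[y:y+H,x:x+W],cv2.COLOR_BGR2HSV),lo,hi)
    cs=max(cv2.findContours(m,0,2)[0],key=cv2.contourArea);return cs.reshape(-1,2)+[x,y]
c=big(im,(100,120,50),(130,255,255),(240,140,110,120))
print('top blue ends',[c[np.argmax(f)].tolist() for f in (c[:,0],c[:,1])])
im=cv2.resize(im[120:250,240:480],None,fx=3.3,fy=3.3,interpolation=cv2.INTER_CUBIC);cv2.imwrite('pics/tz.png',im)
```

```text
[0.5717 0.0116 0.0642] 0.0003 [0.5715 0.0136 0.06  ] [0.5715 0.0119 0.06  ]
[ 0.6322 -0.0888  0.0582] 0.0003 [ 0.6322 -0.0892  0.06  ] [ 0.6318 -0.0885  0.06  ]
[ 0.5498 -0.1372  0.0558] 0.0013 [ 0.551  -0.1376  0.06  ] [ 0.5495 -0.1361  0.06  ]
[ 0.4897 -0.0371  0.0651] 0.0002 [ 0.4881 -0.0353  0.06  ] [ 0.4886 -0.0373  0.06  ]
sides [np.float64(0.1182), np.float64(0.0948), np.float64(0.1181), np.float64(0.0965)] ctr [ 0.5605 -0.0623  0.06  ]
yaw x,y [30.5 31.2]
stop corner [0.6428 0.1724] yaw long 9.6 short 169.6
pad edge [ 0.557  -0.3498  0.058 ]
pad edge [ 0.5316 -0.416   0.058 ]
top blue ends [[324, 169], [272, 236]]
```

View pics/tz.png

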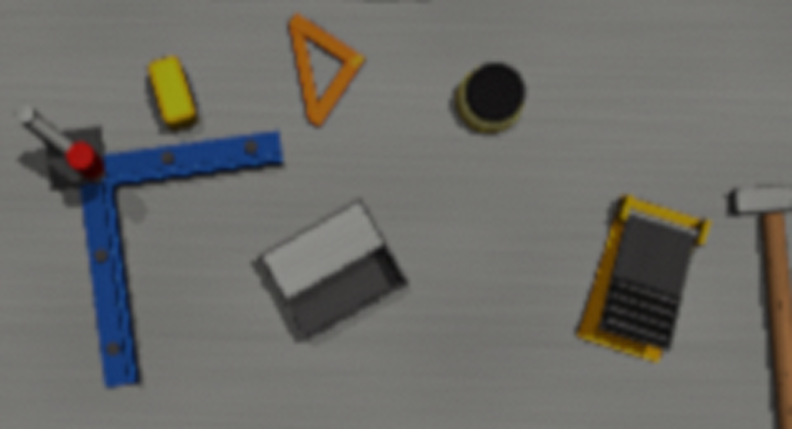

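Measurements agree with the given sizes:
- **Box:** rim height about 0.061, sides 118 × 96 mm, centre (0.5605,-0.062), yaw about 31°.
- **Stop:** corner (0.643,0.172), yaw about 10°, so the seat is at about (0.604,0.105).

I'll grasp the box's -y wall in the open half.

>>> servo_tool(targets=[[1, 3, 0, -4, 0.3], [1.8, 6, 3, -9, 0.3], [1.8, 8.9, 6, -9, 0.3], [1.8, 8.9, 10, -9, 0.3], [1.8, 8.9, 14, -9, 0.3], [1.8, 8.9, 18, -9, 0.3], [1.8, 8.9, 19, -9, 0.3], [1.8, 8.9, 19, -9, 0.3], [1.8, 8.9, 19, -9, 0.3]])

```text
t: 2.78
position: [0.5702, -0.1235, 0.1092]
tool_rot: [[0.855, 0.518, 0.0], [0.518, -0.855, -0.0], [0.0, 0.0, -1.0]]
contact_force: [0.8, -0.3, 0.4]
opening: 0.0602
grip_force: 0.0
```

Run:
```python
from h import *
s=monitor.observe();print(s['position'],s['tool_rot'].round(3).tolist(),s['opening'])
a=np.radians(31);c=np.array([.5605,-.0623]);g=c+np.array([[np.cos(a),-np.sin(a)],[np.sin(a),np.cos(a)]])@[-.025,-.0585]
print('grasp shift',toolshift([*g,.035]).round(2))
t=optics.camera_model('top');print('pad',onz(t,(434.2,215.5),.063))
w=optics.camera_model('wrist');im=optics.snapshot('wrist');cv2.imwrite('pics/w3.png',im)
```

```text
[ 0.57019127 -0.12348661  0.10920736] [[0.855, 0.518, 0.0], [0.518, -0.855, -0.0], [0.0, 0.0, -1.0]] 0.0601849520582008
grasp shift [-0.18  0.1   7.42]
pad [ 0.51716577 -0.37862449  0.063     ]
```

View pics/w3.png

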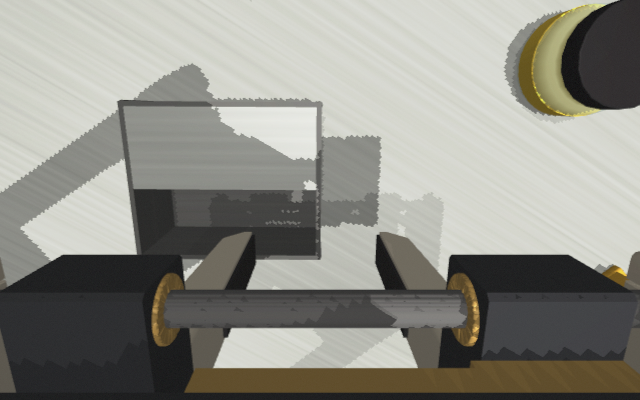

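The box is square to the tool. Its -y wall, column 319 and rows 103–258, lies between the fingers, and the deck edge is at row 190. I'll descend and grip.

>>> servo_tool(targets=[[-0.2, 0.1, 3, 0, 0.3], [-0.2, 0.1, 5, 0, 0.3], [-0.2, 0.1, 6.5, 0, 0.3], [-0.2, 0.1, 7.4, 0, 0.3], [-0.2, 0.1, 7.4, 0, -0.3], [-0.2, 0.1, 7.4, 0, -1], [-0.2, 0.1, 7.4, 0, -1], [-0.2, 0.1, 7.4, 0, -1], [-0.2, 0.1, 7.4, 0, -1], [-0.2, 0.1, 7.4, 0, -1]], grip_force=25)

```text
t: 3.67
position: [0.5689, -0.1243, 0.0352]
tool_rot: [[0.855, 0.519, 0.001], [0.519, -0.855, -0.001], [0.001, 0.001, -1.0]]
contact_force: [0.0, -0.1, 0.5]
opening: 0.0251
grip_force: 0.0
```

>>> servo_tool(targets=[[0, 0, 0, 0, -1], [0, 0, 0, 0, -1], [0, 0, 0, 0, -1], [0, 0, 0, 0, -1], [0, 0, 0, 5, -1], [0, 0, 0, 10, -1], [0, 0, 0, 15, -1], [0, 0, 0, 21, -1], [0, 0, 0, 21, -1], [0, 0, 0, 21, -1]])

```text
t: 4.5
position: [0.5685, -0.1239, 0.0345]
tool_rot: [[0.983, 0.181, 0.0], [0.181, -0.983, 0.0], [0.0, -0.0, -1.0]]
contact_force: [-0.0, 1.6, 1.6]
opening: 0.0028
grip_force: 25.0
```

Run:
```python
from h import *
s=monitor.observe();print(s['position'],s['tool_rot'].round(3).tolist(),s['opening'],s['grip_force'])
print(toolshift([.5815,.031,.035]).round(2),toolshift([.5896,.0427,.035]).round(2))
im=optics.snapshot('wrist');cv2.imwrite('pics/w4.png',im)
```

```text
[ 0.56854435 -0.12388222  0.03448304] [[0.983, 0.181, 0.0], [0.181, -0.983, 0.0], [0.0, -0.0, -1.0]] 0.0027836693173752445 24.997572898864746
[  4.08 -15.    -0.05] [  5.09 -16.    -0.04]
```

View pics/w4.png

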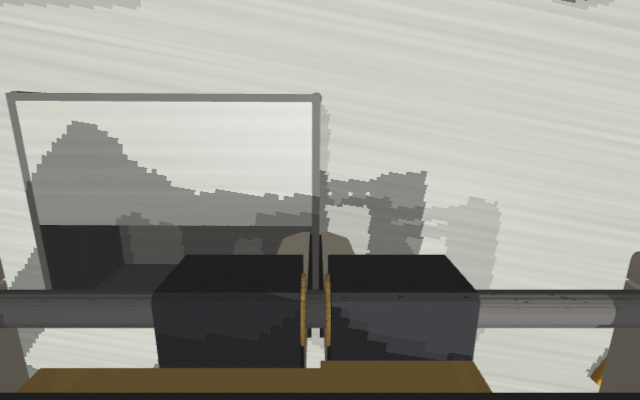

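The wall is gripped (2.8 mm opening) and the box turned with the tool. Its +x rim is level at row 96. I'll slide it to just short of home.

>>> servo_tool(targets=[[0.5, -1, 0, 0, -1], [1, -3, 0, 0, -1], [1.5, -5, 0, 0, -1], [2, -7, 0, 0, -1], [2.5, -9, 0, 0, -1], [3, -11, 0, 0, -1], [3.5, -13, 0, 0, -1], [4, -14.5, 0, 0, -1], [4, -14.8, 0, 0, -1], [4, -14.8, 0, 0, -1]])

```text
t: 5.38
position: [0.5818, 0.0302, 0.0345]
tool_rot: [[0.983, 0.181, 0.001], [0.181, -0.983, 0.001], [0.001, -0.001, -1.0]]
contact_force: [1.4, 4.1, 1.1]
opening: 0.0028
grip_force: 25.0
```

Run:
```python
from h import *
s=monitor.observe();print(s['position'],s['tool_rot'].round(3).tolist(),s['opening'],s['contact_force'])
a=optics.snapshot('wrist');b=optics.snapshot('top')
b=cv2.resize(b[140:260,240:400],None,fx=3,fy=3,interpolation=cv2.INTER_CUBIC)
a=cv2.resize(a[:200],(640,200));cv2.imwrite('pics/p5.png',np.vstack([a,cv2.copyMakeBorder(b,0,0,0,160,0)]))
```

```text
[0.58179851 0.03022211 0.03445874] [[0.983, 0.181, 0.001], [0.181, -0.983, 0.001], [0.001, -0.001, -1.0]] 0.0027704487392928917 [1.38935054 4.06387898 1.10277133]
```

View pics/p5.png

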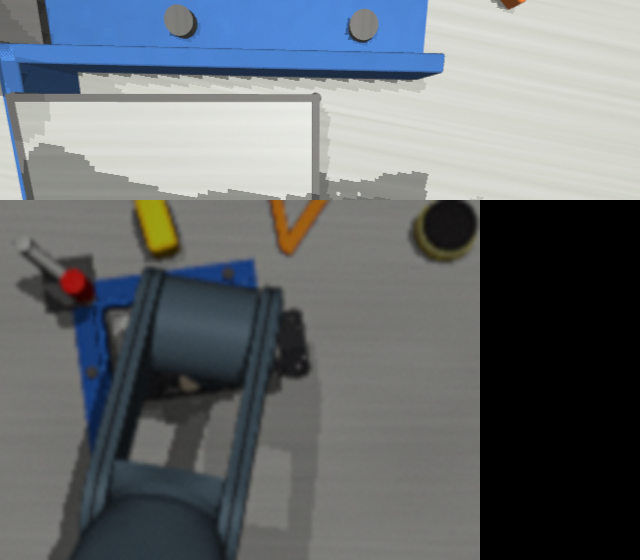

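The box is about 1 cm short of both legs. The +x leg's foot runs (80,72) to (425,78), within about 1° of the box rim at row 97. I'll ease it in and watch the force.

>>> servo_tool(targets=[[0.3, 0, 0, 0, -1], [0.6, 0, 0, 0, -1], [0.8, 0, 0, 0, -1], [1, 0, 0, 0, -1], [1, 0, 0, 0, -1]])

```text
t: 5.9
position: [0.5888, 0.0291, 0.0344]
tool_rot: [[0.984, 0.179, -0.005], [0.179, -0.984, -0.001], [-0.005, -0.0, -1.0]]
contact_force: [-6.6, -0.5, 7.6]
opening: 0.003
grip_force: 25.1
```

>>> servo_tool(targets=[[0, -0.3, 0, 0, -1], [0, -0.6, 0, 0, -1], [0, -0.8, 0, 0, -1], [0, -1, 0, 0, -1], [0, -1, 0, 0, -1]])

```text
t: 6.32
position: [0.5897, 0.0395, 0.0345]
tool_rot: [[0.984, 0.178, 0.001], [0.178, -0.984, -0.001], [0.0, 0.001, -1.0]]
contact_force: [-1.2, -5.2, 2.3]
opening: 0.0031
grip_force: 25.0
```

>>> servo_tool(targets=[[0.1, -0.2, 0, 0, -1], [0.2, -0.4, 0, 0, -1], [0.2, -0.5, 0, 0, -1], [0.2, -0.5, 0, 0, -1]])

```text
t: 6.65
position: [0.5894, 0.0411, 0.0345]
tool_rot: [[0.984, 0.179, -0.003], [0.179, -0.984, -0.006], [-0.004, 0.006, -1.0]]
contact_force: [-4.9, -19.1, 6.0]
opening: 0.0028
grip_force: 25.0
```

Run:
```python
from h import *
s=monitor.observe();print(s['t'],s['position'],s['tool_rot'].round(3).tolist(),s['contact_force'],s['moment'])
a=optics.snapshot('wrist');b=optics.snapshot('side')
b=cv2.resize(b[150:270,220:370],(640,512),interpolation=cv2.INTER_CUBIC)[:400]
cv2.imwrite('pics/p6.png',np.vstack([a[:200],b]))
```

```text
6.65 [0.58943365 0.04111461 0.03448101] [[0.984, 0.179, -0.003], [0.179, -0.984, -0.006], [-0.004, 0.006, -1.0]] [ -4.94381377 -19.07267996   6.03357948] [-2.96059952  0.84558345 -0.11996364]
```

View pics/p6.png

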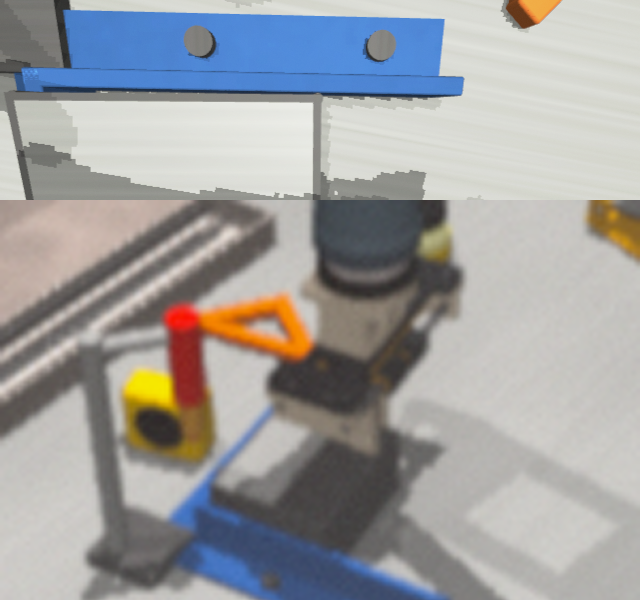

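The box is pressed against both legs (−5 N in x, −19 N in y), and the TCP is within 2 mm of the predicted home. I'll relax, release and lift.

>>> servo_tool(targets=[[0, 0.2, 0, 0, -1], [-0.1, 0.3, 0, 0, -1], [-0.1, 0.3, 0, 0, 0], [-0.1, 0.3, 0, 0, 0.2], [-0.1, 0.3, 0, 0, 0.2], [-0.1, 0.3, 0, 0, 0.2], [-0.1, 0.3, 0, 0, 0.2], [-0.1, 0.3, -2, 0, 0.2], [-0.1, 0.3, -4, 0, 0.2], [-0.1, 0.3, -8, 0, 0.2]])

```text
t: 7.58
position: [0.587, 0.043, 0.1111]
tool_rot: [[0.984, 0.179, -0.009], [0.179, -0.984, 0.001], [-0.008, -0.003, -1.0]]
contact_force: [-0.3, 0.7, -0.1]
opening: 0.0514
grip_force: 0.0
```

>>> servo_tool(targets=[[-3, 0, -4, 0, 0.2], [-7, 0, -8, 0, 0.2], [-10, 1, -10, 0, 0.2], [-10, 1, -10, 0, 0.2], [-10, 1, -10, 0, 0.2]])

```text
t: 8.0
position: [0.4927, 0.0142, 0.2179]
tool_rot: [[0.984, 0.178, 0.005], [0.178, -0.984, -0.001], [0.005, 0.002, -1.0]]
contact_force: [0.3, 0.5, 0.1]
opening: 0.0561
grip_force: 0.0
```

Run:
```python
from h import *;import pickle
s=monitor.observe();print(s['t'],s['position'],s['tool_rot'].round(3).tolist(),s['opening'],s['contact_force'])
w=optics.camera_model('wrist');a=optics.snapshot('wrist');pickle.dump((w,a),open('w7.pkl','wb'));cv2.imwrite('pics/w7.png',cv2.resize(a[:260],(800,325)))
```

```text
8.0 [0.49271285 0.01417555 0.21790713] [[0.984, 0.178, 0.005], [0.178, -0.984, -0.001], [0.005, 0.002, -1.0]] 0.05612127286711604 [0.34476178 0.49539734 0.10326373]
```

View pics/w7.png

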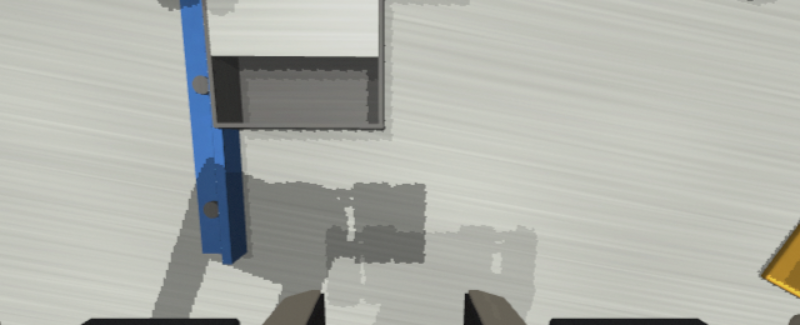

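The box stayed against the long leg. Its -x rim runs (172,102) to (307,102), and the leg's foot runs (192,104) to (197,204). I'll check both gaps numerically, get the pad position, and plan the pedal move.

Run:
```python
from h import *;import pickle
w,im=pickle.load(open('w7.pkl','rb'))
L,Rr=onz(w,(172,102.4),.06)[:2],onz(w,(307,102.4),.06)[:2]
f1,f2=onz(w,(192,104),0)[:2],onz(w,(196.8,204),0)[:2]
d=f1-f2;d/=np.linalg.norm(d);n=np.array([-d[1],d[0]])
print('rim',L.round(4),Rr.round(4),np.linalg.norm(L-Rr).round(4),'leg yaw',np.degrees(np.arctan2(d[1],d[0])).round(1),'rim yaw',np.degrees(np.arctan2(*(L-Rr)*[-1,1])).round(1))
c=np.array([.6428,.1724]);print('dist to long leg',[(n@(f1-p)).round(4) for p in (L,Rr)],'to short leg',[(d@(c-p)).round(4) for p in (L,Rr)])
# pedal yaw/pad from start top picture and wrist view 1 (x-edges of pad)
t=optics.camera_model('top');q=[onz(t,(240+u/3.3,120+v/3.3),.063) for u,v in [(612,283),(682,300),(668,348),(603,330)]]
w1,i1=pickle.load(open('w1.pkl','rb'))
tp=tri(w1,(430,201.5),t,(240+612/3.3,120+283/3.3));print('pad hinge-left corner tri',tp)
print('pad top view',np.round(q,3).tolist())
# is yellow base outline
m=cv2.inRange(cv2.cvtColor(cv2.imread('pics/top0.png'),cv2.COLOR_BGR2HSV),(18,110,60),(32,255,255));m[:,:405]=0;m[:,460:]=0;m[:160]=0;m[240:]=0
pts=cv2.findNonZero(m);b=cv2.boxPoints(cv2.minAreaRect(pts));print('base',[onz(t,u,.008)[:2].round(3).tolist() for u in b])
print('shift',toolshift([.518,-.376,.14]).round(2))
```

```text
rim [0.5424 0.1527] [0.5638 0.0351] 0.1195 leg yaw 8.3 rim yaw 10.3
dist to long leg [np.float64(0.0025), np.float64(0.1219)] to short leg [np.float64(0.1022), np.float64(0.0979)]
pad hinge-left corner tri (array([ 0.55260557, -0.35713281,  0.03569141]), np.float64(0.00485136652777006))
pad top view [[0.549, -0.349, 0.063], [0.534, -0.42, 0.063], [0.485, -0.406, 0.063], [0.501, -0.34, 0.063]]
base [[0.498, -0.321], [0.65, -0.37], [0.621, -0.464], [0.469, -0.415]]
shift [-4.57 38.86  7.66]
```

The box is home to within about 2 mm, with yaw matching. The pad centre is at about (0.517,-0.378) from both the top view and the base geometry. I'll go above it with the fingers shut.

>>> servo_tool(targets=[[-0.5, 4, 0, 0, -1], [-1, 8, 0, 0, -1], [-1.5, 12, 0, 0, -1], [-2, 16, 0, 0, -1], [-2.5, 20, 1, 0, -1], [-3, 24, 3, 0, -1], [-3.5, 28, 5, 0, -1], [-4, 32, 7, 0, -1], [-4.5, 36, 7.5, 0, -1], [-4.7, 39, 7.7, 0, -1]])

```text
t: 8.88
position: [0.5161, -0.3783, 0.1328]
tool_rot: [[0.984, 0.178, -0.004], [0.178, -0.984, 0.004], [-0.003, -0.005, -1.0]]
contact_force: [1.0, 0.5, 1.1]
opening: 0.0006
grip_force: 0.0
```

>>> servo_tool(targets=[[0, 0, 0, 0, -1], [0, 0, 0, 0, -1], [0, 0, 0, 0, -1]])

```text
t: 9.13
position: [0.5168, -0.3765, 0.1354]
tool_rot: [[0.984, 0.178, -0.002], [0.178, -0.984, 0.003], [-0.001, -0.003, -1.0]]
contact_force: [-1.1, 0.7, -0.2]
opening: 0.0001
grip_force: 0.0
```

Run:
```python
from h import *
s=monitor.observe();print(s['t'],s['position'],s['opening'],s['contact_force'],toolshift([.517,-.378,.06]).round(2))
# box check from the unobstructed top view: bright deck/dark box rim pixels vs predicted home
t=optics.camera_model('top');im=optics.snapshot('top');cv2.imwrite('pics/top8.png',im)
g=cv2.cvtColor(im,cv2.COLOR_BGR2GRAY);hsv=cv2.cvtColor(im,cv2.COLOR_BGR2HSV)
a=np.radians(10);R=np.array([[np.cos(a),-np.sin(a)],[np.sin(a),np.cos(a)]])
def px(X):
    v=t['R']@X+t['t'];v=t['K']@v;return v[:2]/v[2]
for nm,axis,rng in(('-x edge',0,np.arange(-.13,-.07,.003)),('-y edge',1,np.arange(-.15,-.09,.003))):
    o=[]
    for r in rng:
        p=np.array([r,-.06]) if axis==0 else np.array([-.025,r])
        u=px(np.array([*(R@p+[.6428,.1724]),.06]));o.append(int(cv2.getRectSubPix(g,(1,1),(float(u[0]),float(u[1])))[0,0]))
    print(nm,rng[0].round(3),o)
```

```text
9.1333 [ 0.51683155 -0.3765136   0.13540419] 0.00012782934845761843 [-1.13267811  0.67182151 -0.19767149] [-0.    0.17  7.54]
-x edge -0.13 [122, 121, 121, 122, 120, 113, 103, 85, 51, 38, 52, 58, 61, 61, 62, 62, 61, 61, 59, 57]
-y edge -0.15 [125, 125, 125, 126, 125, 126, 123, 107, 82, 74, 98, 131, 142, 142, 141, 141, 141, 141, 140, 141]
```

The top view also puts the box edges about 103 and 123 mm from the corner lines, within blur. Next is a guarded descent onto the pad.

>>> servo_tool(targets=[[0, 0.2, 3, 0, -1], [0, 0.2, 5.5, 0, -1], [0, 0.2, 6.5, 0, -1], [0, 0.2, 7.2, 0, -1], [0, 0.2, 7.7, 0, -1], [0, 0.2, 7.7, 0, -1]])

```text
t: 9.68
position: [0.5176, -0.3785, 0.0609]
tool_rot: [[0.984, 0.179, 0.0], [0.179, -0.984, 0.0], [0.001, -0.0, -1.0]]
contact_force: [0.6, 2.7, 3.2]
opening: -0.0
grip_force: 1.9
```

Contact with 3.2 N at z≈0.061, which matches the pad height given. Now I'll press to the stop and hold.

>>> servo_tool(targets=[[0, 0, 0.5, 0, -1], [0, 0, 1, 0, -1], [0, 0, 1.5, 0, -1], [0, 0, 2, 0, -1], [0, 0, 2.3, 0, -1], [0, 0, 2.5, 0, -1], [0, 0, 2.5, 0, -1]])

```text
t: 10.27
position: [0.5168, -0.3799, 0.0385]
tool_rot: [[0.984, 0.179, -0.0], [0.179, -0.984, -0.002], [-0.0, 0.002, -1.0]]
contact_force: [-7.2, 3.0, 12.1]
opening: 0.0006
grip_force: 5.7
```

>>> servo_tool(targets=[[0, 0, 0.2, 0, -1], [0, 0, 0.3, 0, -1], [0, 0, 0.3, 0, -1], [0, 0, 0.3, 0, -1], [0, 0, 0.3, 0, -1], [0, 0, 0.3, 0, -1]])

```text
t: 10.77
position: [0.5168, -0.3798, 0.038]
tool_rot: [[0.984, 0.179, 0.001], [0.179, -0.984, -0.003], [0.0, 0.003, -1.0]]
contact_force: [-11.2, 7.5, 27.2]
opening: 0.0006
grip_force: 13.5
```

The pedal is at its stop: the force climbed to 27 N and z held at 0.038 for half a second. Releasing.

>>> servo_tool(targets=[[0, 0, 0, 0, -1], [0, 0, -1, 0, -1], [0, 0, -2, 0, -1], [0, 0, -3, 0, -1], [0, 0, -5, 0, -1], [0, 0, -9, 0, -1], [0, 0, -12, 0, -1], [0, 0, -12, 0, -1], [0, 0, -12, 0, -1], [0, 0, -12, 0, -1]])

```text
t: 11.6
position: [0.5168, -0.3792, 0.1522]
tool_rot: [[0.984, 0.178, -0.0], [0.178, -0.984, 0.0], [-0.0, -0.0, -1.0]]
contact_force: [-0.5, 0.5, -0.2]
opening: 0.0003
grip_force: 0.0
```

Run:
```python
from h import *
s=monitor.observe();print(s['t'],s['position'],s['contact_force'],np.abs(s['dq']).max())
a=cv2.imread('pics/top8.png');b=optics.snapshot('top')
print('box/stop region change',cv2.absdiff(a,b)[145:245,255:335].mean().round(2),'max',cv2.absdiff(a,b)[145:245,255:335].max())
```

```text
11.6 [ 0.51677624 -0.37918522  0.15224497] [-0.5482782   0.50211771 -0.15637036] 0.026179371877465926
box/stop region change 0.65 max 5
```

The box hasn't moved, and the tool is clear of everything.

```bash
python3 -c "
from cell import workorder
print(workorder.finish_job())"
```

```text
the job is handed in; nothing more can be done
None
```

The job is handed in (no verdict came back): the box sits home in the stop to within about 2 mm by my measurements, the pedal was pressed to its stop for about half a second and released, and the arm is clear of everything.

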